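# Turn a carved box lid face down on the work board

### The arm

A 6-joint arm with a two-finger parallel gripper is mounted at the origin on the work surface. World frame = base frame: x ahead of the robot, y to its left, z up, the work surface at z = 0. Lengths are in mm, angles in rad, forces in N, time in s.
With the tool pointing down it reaches from about 350 to 800 mm from the base axis. Payload 7.3 kg.
Tool frame: the origin (TCP) lies midway between the tips of the shut fingers; the grasp point (between the pads) lies 19 mm behind it (env.tcp_to_grasp is the distance from the TCP to the grasp point, in mm); z points along the fingers, y is the direction in which the jaws open and shut (so a half turn about z gives the same grasp; the last joint's range is limited). The gripper opens to 85 mm and grips with 20 to 120 N. Pads are 22 mm wide; open, the fingers measure 114 mm over their backs; the gripper's body (76 mm by 85 mm) begins 54 mm behind the grasp point. The pads swing forward as they close: fully open they stand 13 mm farther back than shut.
Start: joints at [-1.426, 0.342, 1.524, -0, 1.275, -0.146], TCP at [150.55, -502.97, 231.322] pointing down, gripper open.
Joint ranges: [-2.53, 2.53], [-0.77, 2.02], [0.04, 2.7], [-1, 4.14], [0.28, 2.66], [-3.11, 3.11]. Speed limits (rad/s): [2.57, 2.57, 3.14, 3.14, 3.14, 3.14].

### API

Orientations are given as [roll, pitch, yaw] about the fixed x, y, z axes, in that order (R = Rz(yaw) Ry(pitch) Rx(roll)).
In Python, from bench import env, viewer, job_done, models gives the robot as it stands. The module is installed in compiled form; this text tells all that it offers.
- The arm moves only by the shell command python3 -m creep 'ROWS' [OPENING] [FORCE]. ROWS is JSON, a list of rows, each a list of 6 numbers: the shift along the tool's x, y, z in m, then the turn, a rotation vector about the tool's x, y, z in degrees. A call has 1 to 10 rows; each row shifts and turns the commanded pose from where the row before left it, along the tool's axes as they then stand; what a row does not reach is not made up. A row lasts 1/10 s, in which the tool goes at most 50 mm and 8.59 degrees, less where a joint would pass 70% of its speed; a pose out of reach is approached as far as the arm can. A call is refused whole if a number of a shift passes 0.05 or a number of a turn 8.59, either way. A call with a gripper value outside its range is refused whole. OPENING is the opening in per cent of the stroke, from 0 (shut) to 100 (fully open), set as the call begins (- or left out, the last holds). The fingers move at their own pace and stop on an object; FORCE is the grip in N (left out, the last holds). Time passes only in rows, so rows that do not move let the fingers close. It gives the time, the measured TCP pose, the force and the opening at its end, in the units of the state.
- env.observe(): the state, without advancing time (a new reading comes with each control period).
- viewer.read_camera(name): name is "scene" or "top" or "wrist"; returns a dict with "frame" (480x640x3 uint8, blue, green, red), "depth" (480x640 float32, mm along the optical axis (not along the pixel's ray), 0 where there is no reading), "fx", "fy", "cx", "cy" (pixels), "rvec" (rotation vector, rad) and "tvec" (3), from world to camera coordinates, as OpenCV has them; the wrist camera has in their place "hand_eye" (4x4, takes a point from camera to tool coordinates, whose origin is the TCP and whose axes are the flange's). Camera axes: x right, y down, z forward; pixel columns grow to the right and rows downward; lengths in mm; the calibration is good to about 2 mm. A picture is of the moment at which its call begins: read the wrist's pose just before it.
- job_done(): hands the job in, once; it reports no verdict.
Trained networks look in a picture, given as the dict that the camera call returned (one of the last four; its "shot" number tells which), for a name from the list of things; names that differ only in an ending like _2 or _b are one class to them, and where a whole thing is asked for, a point or a joint stands for the part that bears it (a point fixed in the world has none). Each returns a list of dicts, best first, with "confidence" (0 to 1); they miss things now and then, are a little off and sometimes report something else, mostly with a low value. They report only what shows in the picture. A call takes as long as a camera call. They do not tell look-alikes from the thing itself.
- models.find_in(picture, target): "box" ([left, top, right, bottom] in pixels, round what is visible of it).
The state is a dict: "time": time; "joints": joint angles; "joint_velocities": joint speeds; "tau": joint torques, N m; "tool_pos": TCP position; "eef_rot": TCP orientation; "force": force on the tool from outside, world axes, zero at the start; "torque": the same for the moment, N m; "gripper_width": finger opening in mm.
Only numpy, scipy, OpenCV 4.12 (cv2) and the standard library are available. Lean on these libraries where they do the work, as an engineer would, in place of code of your own. Each camera call takes 0.05 s, during which the arm holds its last target.

### The job

Turn the small carved box lid face down so that its underside can be worked on, with the fingertips alone: do not lift or carry it. Slide it flat across the bench until it butts against the front edge of the cork-faced board, then push and work its near edge up until it stands on edge against the board and topples over, face down, onto the cork. Then push it across the cork, all the way until its edge sits square against the wooden fence along the board's far side, and leave everything else where it is.

Things in the scene. Friction and masses are not known exactly. Their poses are not given: they have to be found in the camera images.
- lid: loose square wooden box lid, 80 x 80 mm, 15 mm thick, about 55 g, in front of the board, face up at the start. Top plate 6 mm thick, with a raised frame and rosette; under it a plain locating step 64 x 64 x 9 mm, so the plate overhangs 8 mm all round, 9 mm above the bench. Origin: centre of the step's underside. z points out of the carved face; x, y along the edges, x within 0.4 rad of the board's x at the start
- board: fixed flat work board 140 mm deep (x) and 260 mm wide (y), cork top 18 mm above the bench. Origin: centre of its underside. x points away from the robot, square to the upright front edge at x = -70 mm (18 mm high); along the far side a wooden fence, its inner face at x = +50 mm, rises 10 mm above the cork
- brush: wooden brush lying on the bench to one side of the lid, 170 mm long; origin under its middle. To be left alone
- folder: flat bone folder (creasing tool) lying on the bench to one side of the lid, 150 x 20 x 5 mm; origin under its middle. To be left alone
- weight: small brass weight with a knob, 28 mm across and 37 mm high, standing on the cork near one end of the board; origin at the centre of its underside. To be left alone
- tape: roll of tape lying flat on the bench, 68 mm across, 20 mm high; origin at the centre of its underside. To be left alone
- solvent: amber bottle with a blue cap, 60 mm across, 130 mm high, standing on the bench; origin at the centre of its underside. To be left alone
- vase: dark bronze vase, 86 mm across, 124 mm high, standing on the bench; origin at the centre of its underside. To be left alone
- cone: conical brass vessel, 92 mm across, 100 mm high, standing on the bench; origin at the centre of its underside. To be left alone
Mind the look-alikes: they are no part of the job. What is shaped like the lid but red or yellow is not meant.

How it is judged:
By the outcome, as a careful person would: the job done as asked, in the order asked, and still so for the second after the job is handed in, with the robot touching nothing.
It also fails if it takes over 61 s, if anything falls off the work surface, if the arm or the gripper's body presses on something with over 40 N, if the wrist force passes 120 N, or if a joint passes its speed limit or range.

## Working session

There is one attempt and no reset: what is moved stays moved. The work goes in short steps, Python scripts to look and compute and a shell command to move; the robot and the scene stay as the last step left them, time stands still between calls to the robot, and variables do not carry over. Pictures are saved under pics/ and viewed, and the job is handed in when it is done.

```bash
mkdir -p pics; ls; cat > h.py <<'E'
import numpy as np, cv2
from bench import env, viewer, models
def snap(name,fn):
    p=viewer.read_camera(name); cv2.imwrite('pics/'+fn,p['frame']); return p
def T(p):
    if 'rvec' in p and p['rvec'] is not None:
        R=cv2.Rodrigues(np.array(p['rvec'],float))[0]; return R,np.array(p['tvec'],float).ravel()
def world(p,u,v,d=None):
    u=np.asarray(u,float);v=np.asarray(v,float)
    if d is None: d=p['depth'][v.astype(int),u.astype(int)]
    c=np.stack([(u-p['cx'])/p['fx']*d,(v-p['cy'])/p['fy']*d,d*np.ones_like(u)],-1)
    R,t=T(p); return (c-t)@R
def onplane(p,u,v,z):
    R,t=T(p); c=np.array([(u-p['cx'])/p['fx'],(v-p['cy'])/p['fy'],1.]); d=R.T@c; o=-R.T@t
    return o+d*(z-o[2])/d[2]
def proj(p,X):
    R,t=T(p); return cv2.projectPoints(np.array(X,float).reshape(-1,3),cv2.Rodrigues(R)[0],t,np.array([[p['fx'],0,p['cx']],[0,p['fy'],p['cy']],[0,0,1.]]),None)[0].reshape(-1,2)
E
python3 - <<'E'
from h import *
print(env.observe())
for n in ['scene','top']:
    p=snap(n,n+'0.png'); np.save(n+'0.npy',p,allow_pickle=True)
    print(n,p['fx'],p['cx'],p['cy'],p['rvec'],p['tvec'])
    for t in ['lid','board','brush','folder','weight','tape']:
        print(t,[(np.round(b['box']).astype(int).tolist(),round(b['confidence'],2)) for b in models.find_in(p,t)][:5])
E
```

```text
pics
{'time': 0.0, 'joints': array([-1.42602173e+00,  3.42717703e-01,  1.52503405e+00,  7.99978616e-06,
        1.27541178e+00, -1.46016535e-01]), 'joint_velocities': array([-1.34655996e-03, -4.13222832e-04,  8.48759975e-04, -9.98909548e-05,
        6.39527647e-04,  3.52185159e-04]), 'tau': array([ 2.84416528e-03, -4.33661413e+01, -2.46007544e+01,  8.91443847e-05,
        7.88607169e-03,  8.51339564e-06]), 'tool_pos': array([ 150.47809104, -502.54222292,  230.62263023]), 'eef_rot': array([-3.14003961e+00, -2.36127209e-04,  2.90788611e-01]), 'force': array([-0.28232588,  0.9918791 , -0.34798672]), 'torque': array([0.06529259, 0.00836869, 0.00128616]), 'gripper_width': 85.2862928482135}
scene 519.2896295121776 323.20068144034036 239.9792697750037 [ 2.0517094   0.84485165 -0.46102967] [-374.0263163  -172.90525238 1534.26061737]
lid [([291, 192, 321, 218], 0.95), ([210, 224, 256, 252], 0.93), ([290, 237, 336, 260], 0.66), ([368, 192, 409, 213], 0.65)]
board [([294, 236, 417, 321], 0.6), ([341, 211, 382, 237], 0.41)]
brush [([247, 271, 306, 319], 0.93)]
folder [([340, 209, 385, 238], 0.75)]
weight [([387, 235, 401, 253], 0.69)]
tape [([139, 281, 170, 310], 0.86), ([150, 313, 201, 386], 0.36)]
top 544.5223435813074 305.49270293875276 242.68343470151962 [ 2.17696947 -2.16402437  0.1365115 ] [  -1.8870805   510.35813174 1425.58253305]
lid [([243, 291, 282, 325], 0.79), ([184, 225, 226, 264], 0.75), ([293, 230, 330, 263], 0.68), ([332, 294, 366, 331], 0.65)]
board [([259, 165, 357, 224], 0.95)]
brush [([366, 196, 381, 260], 0.56)]
folder [([243, 222, 250, 277], 0.75)]
weight [([261, 184, 272, 198], 0.65), ([242, 221, 250, 277], 0.17)]
tape [([423, 283, 454, 306], 0.83)]
```

View pics/top0.png

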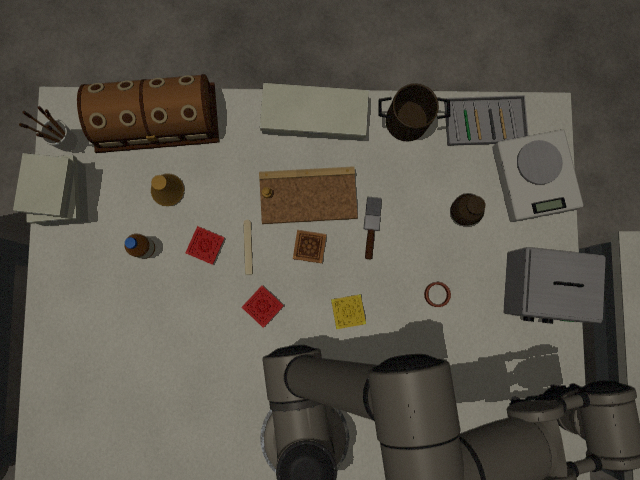

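View pics/scene0.png

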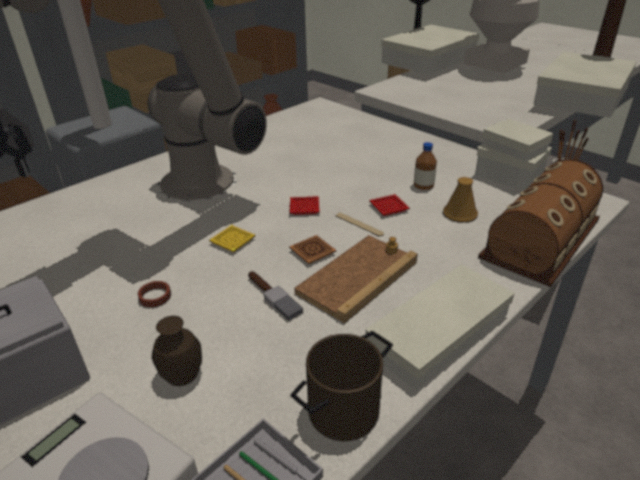

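Top picture: lid-shaped things are red (205,246), red (263,307), yellow (348,311) and plain carved wood (310,246). By the description I choose (310,246). The brush lies at (373,228), the folder at (248,248) and the weight at (267,191) on the board. Next comes a close crop and measurement.

```bash
python3 - <<'E'
from h import *
p=np.load('top0.npy',allow_pickle=True).item()
f=p['frame'][150:290,230:400]
cv2.imwrite('pics/crop0.png',cv2.resize(f,None,fx=4.6,fy=4.2,interpolation=cv2.INTER_CUBIC)[:600,:800])
# wood masks
vv,uu=np.mgrid[225:270,285:335]
W=world(p,uu,vv)
hsv=cv2.cvtColor(p['frame'],cv2.COLOR_BGR2HSV)[225:270,285:335]
m=(hsv[...,1]>80).astype(np.uint8)
c=max(cv2.findContours(m,0,cv2.CHAIN_APPROX_NONE)[0],key=cv2.contourArea).reshape(-1,2)+[285,225]
q=np.array([onplane(p,u,v,15)[:2] for u,v in c],np.float32)
print('lid rect',cv2.minAreaRect(q), 'z', np.median(W[m>0][:,2]))
hsv=cv2.cvtColor(p['frame'],cv2.COLOR_BGR2HSV)[160:230,250:365]
m=(hsv[...,1]>60).astype(np.uint8)
c=max(cv2.findContours(m,0,cv2.CHAIN_APPROX_NONE)[0],key=cv2.contourArea).reshape(-1,2)+[250,160]
q=np.array([onplane(p,u,v,18)[:2] for u,v in c],np.float32)
r=cv2.minAreaRect(q);print('board rect',r,cv2.boxPoints(r))
vv,uu=np.mgrid[160:230,250:365];W=world(p,uu,vv)
print('board z',np.percentile(W[m>0][:,2],[5,25,50,75,95]))
for n,u,v,z in [('brush',373,228,10),('folder',248,248,5),('weight',267,191,55),('tape',438,294,20)]: print(n,onplane(p,u,v,z))
E
```

```text
lid rect ((502.5372314453125, -9.17962646484375), (80.88545227050781, 80.93022155761719), 81.7318115234375) z 12.650251648373585
board rect ((642.889892578125, -4.8388671875), (145.99537658691406, 261.1688537597656), 3.7162680625915527) [[ 561.5818    120.739586]
 [ 578.50964  -139.88011 ]
 [ 724.198    -130.41733 ]
 [ 707.27014   130.20238 ]]
board z [11.27296521 15.29329735 17.82096755 21.04849502 29.85764398]
brush [ 553.83386115 -182.37080084   10.        ]
folder [497.4636331  156.39267929   5.        ]
weight [644.35789136 104.12752867  55.        ]
tape [ 375.97432359 -353.14343887   20.        ]
```

View pics/crop0.png

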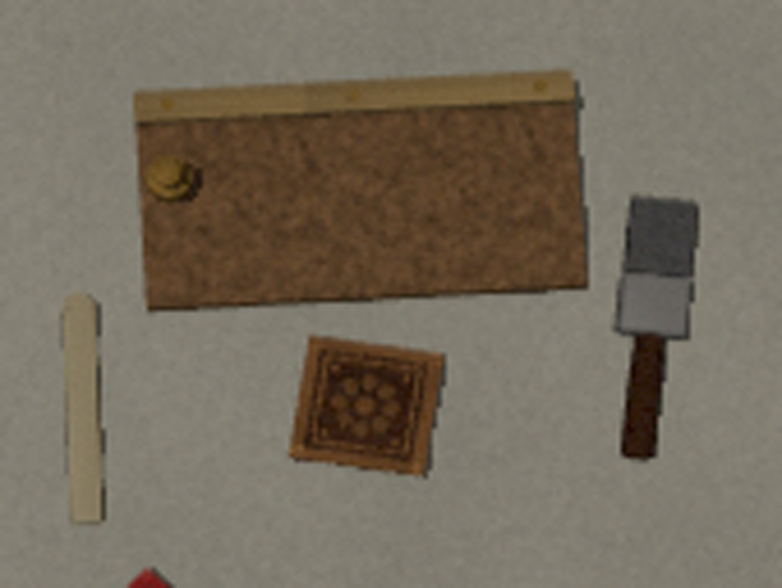

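The crop shows a plain wooden carved lid, so the choice holds. Next I'll look at the fingertips' shape.

```bash
python3 - <<'E'
from h import *
p=snap('wrist','w0.png'); np.save('w0.npy',p,allow_pickle=True)
print(p['hand_eye'],p['fx'],p['cx'],p['cy'])
d=p['depth']; v,u=np.mgrid[0:480,0:640]
c=np.stack([(u-p['cx'])/p['fx']*d,(v-p['cy'])/p['fy']*d,d,np.ones_like(d)],-1)@np.array(p['hand_eye']).T
m=(d>0)&(c[...,2]<20)
q=c[m][:,:3]; print(len(q))
for z in range(-70,20,6):
    s=q[(q[:,2]>=z)&(q[:,2]<z+6)]
    for sg in (1,-1):
        t=s[s[:,1]*sg>0]
        if len(t)>5: print(z,sg,len(t),np.round(t.min(0)),np.round(t.max(0)))
E
```

```text
[[-7.30159306e-04 -9.49276145e-01 -3.14442788e-01  8.01922703e+01]
 [ 9.99999714e-01 -7.54674222e-04 -4.37754077e-05  2.01231562e-01]
 [-1.95746916e-04 -3.14442730e-01  9.49276425e-01 -1.40822769e+02]
 [ 0.00000000e+00  0.00000000e+00  0.00000000e+00  1.00000000e+00]] 336.596421040267 317.44182327988915 237.55625214250563
58053
-70 1 4315 [-14.  31. -70.] [ 17.  75. -64.]
-70 -1 4255 [-13. -75. -70.] [ 17. -31. -64.]
-64 1 2463 [-13.  37. -64.] [ 14.  75. -58.]
-64 -1 2532 [-13. -75. -64.] [ 14. -36. -58.]
-58 1 735 [  5.  42. -58.] [ 14.  74. -52.]
-58 -1 738 [  5. -72. -58.] [ 15. -41. -52.]
-52 1 592 [ -3.  42. -52.] [ 12.  55. -46.]
-52 -1 583 [ -2. -54. -52.] [ 12. -42. -46.]
-46 1 623 [-11.  42. -46.] [ 11.  57. -40.]
-46 -1 624 [-11. -56. -46.] [ 12. -42. -40.]
-40 1 631 [-12.  42. -40.] [ 11.  57. -34.]
-40 -1 623 [-12. -56. -40.] [ 11. -42. -34.]
-34 1 537 [-12.  42. -34.] [ 12.  57. -28.]
-34 -1 548 [-12. -56. -34.] [ 11. -42. -28.]
-28 1 480 [-12.  42. -28.] [ 11.  57. -22.]
-28 -1 479 [-12. -57. -28.] [ 11. -42. -22.]
-22 1 387 [-12.  42. -22.] [ 11.  56. -16.]
-22 -1 386 [-12. -56. -22.] [ 11. -42. -16.]
-16 1 150 [-12.  42. -16.] [ 10.  48. -11.]
-16 -1 151 [-11. -49. -16.] [ 11. -42. -11.]
```

View pics/w0.png

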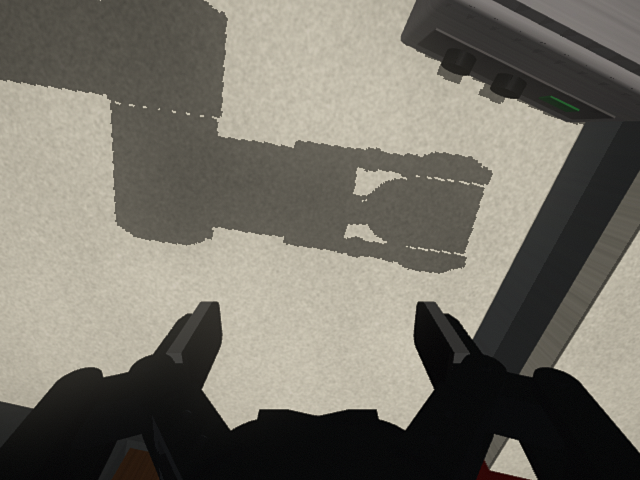

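```bash
cat >> h.py <<'E'
from scipy.spatial.transform import Rotation as Rn
BY=0.065
def Rt(theta_deg,yaw=BY):
    # fingers tilted forward by theta
    return Rn.from_euler('xyz',[np.pi,0,yaw])*Rn.from_rotvec([0,np.radians(theta_deg),0])
def cur():
    s=env.observe(); return np.array(s['tool_pos']),Rn.from_euler('xyz',s['eef_rot']),s
def rel(p,R,p1,R1):
    return np.round(R.inv().apply(p1-p),1), np.round((R.inv()*R1).as_rotvec(degrees=True),2)
E
python3 -m creep '[[0,0,0,0,0,6.5],[0,0,0,0,0,6.45],[0.026,-0.039,0,0,0,0],[0.026,-0.039,0,0,0,0],[0.026,-0.039,0,0,0,0],[0.026,-0.039,0,0,0,0],[0.026,-0.039,0,0,0,0],[0.026,-0.039,0,0,0,0],[0.026,-0.039,0,0,0,0],[0.026,-0.039,0,0,0,0]]' 55 20
```

```text
time: 1.75
tool_pos: [338.5, -176.5, 231.6]
eef_rot: [3.141, -0.001, 0.064]
force: [0.8, 0.1, 0.2]
gripper_width: 46.5
```

```bash
python3 - <<'E'
from h import *
p,R,s=cur(); print(rel(p,R,np.array([425,-14,90.]),Rt(0)))
E
```

```text
(array([  96.6, -156.7,  141.6]), array([ 0.05, -0.05, -0.04]))
```

```bash
python3 -m creep '[[0.019,-0.031,0.028,0,0,0],[0.019,-0.031,0.028,0,0,0],[0.019,-0.031,0.028,0,0,0],[0.019,-0.031,0.028,0,0,0],[0.019,-0.032,0.028,0,5,0],[0,0,0,0,7.5,0],[0,0,0,0,7.5,0],[0,0,0,0,0,0]]'
python3 - <<'E'
from h import *
p,R,s=cur(); print(p,s['eef_rot'],s['force'],s['joints'])
p=snap('wrist','w1.png'); q=snap('top','t1.png'); np.save('t1.npy',q,allow_pickle=True)
f=q['frame'][150:350,200:420]; cv2.imwrite('pics/t1c.png',cv2.resize(f,None,fx=3,fy=3,interpolation=cv2.INTER_CUBIC)[:600,:800])
E
```

```text
time: 2.55
tool_pos: [420.1, -13.5, 89.9]
eef_rot: [-3.134, -0.326, 0.065]
force: [0.1, 0.4, -0.1]
gripper_width: 46.7
[420.12948268 -13.52119506  89.90387614] [-3.13374072 -0.32556204  0.06522332] [ 0.07652325  0.36202799 -0.09172417] [-0.31047721  0.23168013  2.25122743  0.34497419  0.37752733  0.89043141]
```

View pics/w1.png

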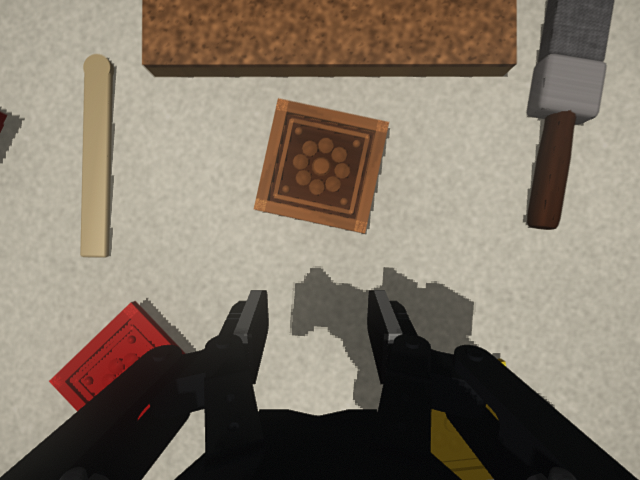

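View pics/t1c.png

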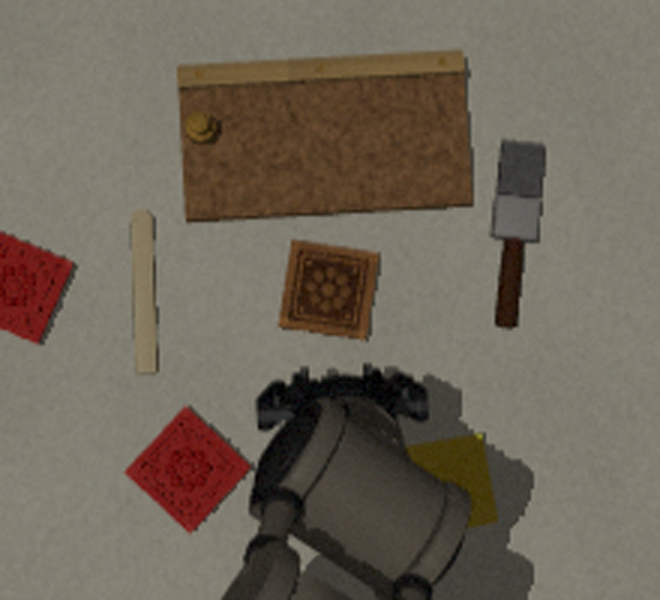

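Top picture: lid at crop (330,290), untouched; wrist picture: lid centred between the fingers at (322,167), board edge square above it at row 70. Now I'll descend behind it.

```bash
python3 - <<'E'
from h import *
p,R,s=cur(); print(rel(p,R,np.array([422,-14,14.]),Rt(20)))
E
```

```text
(array([-26.4,  -0.7,  72.9]), array([-0.32,  1.25, -0.03]))
```

```bash
python3 -m creep '[[-0.009,0,0.024,-0.3,1.2,0],[-0.009,0,0.024,0,0,0],[-0.009,-0.001,0.024,0,0,0],[0,0,0,0,0,0]]'
python3 -m creep '[[-0.001,0,0.003,0,0,0],[0,0,0,0,0,0]]'
python3 -m creep '[[-0.0007,0,0.0019,0,0,0],[0,0,0,0,0,0]]'
python3 -m creep '[[-0.0007,0,0.0019,0,0,0],[0,0,0,0,0,0]]'
python3 -c "
from h import *
print(env.observe()['joints'])"
```

```text
time: 3.05
tool_pos: [431.4, -22.9, 46.1]
eef_rot: [-3.11, -0.317, 0.065]
force: [-0.0, -0.3, -0.2]
gripper_width: 46.7
time: 3.25
tool_pos: [430.4, -22.4, 45.4]
eef_rot: [-3.109, -0.316, 0.067]
force: [0.5, -0.7, 0.3]
gripper_width: 46.8
time: 3.45
tool_pos: [430.1, -22.5, 44.3]
eef_rot: [-3.108, -0.315, 0.067]
force: [0.3, 0.1, 0.5]
gripper_width: 47.1
time: 3.65
tool_pos: [430.2, -22.9, 43.1]
eef_rot: [-3.107, -0.313, 0.067]
force: [-0.8, 0.5, -0.3]
gripper_width: 46.9
[-0.34834098  0.36978003  2.26039585  0.59314499  0.2830857   0.59749116]
```

Joint 5 is near its lower limit there, so I'll use less tilt at this radius.

```bash
python3 -m creep '[[0,0,0,0,-5,0],[0,0,0,0,-5,0],[0,0,0,0,0,0]]'
python3 - <<'E'
from h import *
p,R,s=cur(); print(s['joints'],rel(p,R,np.array([425,-15,14.]),Rt(8)))
E
```

```text
time: 3.95
tool_pos: [433.2, -21.5, 43.6]
eef_rot: [-3.104, -0.168, 0.075]
force: [0.3, 0.4, 0.9]
gripper_width: 46.9
[-0.29776382  0.39698586  2.1320376   0.21001883  0.47849974  1.01437744] (array([-12.5,  -6.1,  28.1]), array([-2.25, -1.62,  0.62]))
```

```bash
python3 -m creep '[[-0.006,-0.003,0.014,-1.1,-0.8,0.3],[-0.006,-0.003,0.014,-1.1,-0.8,0.3],[0,0,0,0,0,0]]'
python3 -m creep '[[-0.0005,0,0.003,0,0,0],[0,0,0,0,0,0]]'
python3 -m creep '[[-0.0003,0,0.002,0,0,0],[0,0,0,0,0,0]]'
python3 -m creep '[[-0.0003,0,0.002,0,0,0],[0,0,0,0,0,0]]'
python3 -c "
from h import *
print(env.observe()['joints'])"
```

```text
time: 4.25
tool_pos: [420.9, -13.4, 12.1]
eef_rot: [-3.137, -0.135, 0.065]
force: [0.1, -0.4, 0.7]
gripper_width: 47.3
time: 4.45
tool_pos: [422.9, -14.7, 10.6]
eef_rot: [-3.138, -0.139, 0.064]
force: [-0.1, 1.0, -0.1]
gripper_width: 46.9
time: 4.65
tool_pos: [423.0, -14.8, 8.7]
eef_rot: [-3.139, -0.138, 0.063]
force: [-0.4, 1.0, 0.3]
gripper_width: 47.0
time: 4.85
tool_pos: [422.8, -14.7, 6.4]
eef_rot: [-3.139, -0.138, 0.064]
force: [0.1, -0.7, 0.3]
gripper_width: 46.8
[-0.25049173  0.47664024  2.16733954  0.12537453  0.37017432  1.14235643]
```

```bash
python3 -m creep '[[-0.0003,0,0.002,0,0,0],[0,0,0,0,0,0]]'
python3 -m creep '[[-0.0003,0,0.002,0,0,0],[0,0,0,0,0,0]]'
python3 -m creep '[[-0.0002,0,0.001,0,0,0],[0,0,0,0,0,0]]'
python3 -m creep '[[-0.0002,0,0.001,0,0,0],[0,0,0,0,0,0]]'
```

```text
time: 5.05
tool_pos: [422.6, -14.6, 4.2]
eef_rot: [-3.139, -0.137, 0.064]
force: [-1.1, -0.0, 0.1]
gripper_width: 46.9
time: 5.25
tool_pos: [422.6, -14.5, 2.2]
eef_rot: [-3.139, -0.137, 0.064]
force: [0.1, -0.6, 0.1]
gripper_width: 47.3
time: 5.45
tool_pos: [422.6, -14.6, 1.3]
eef_rot: [-3.139, -0.137, 0.064]
force: [-0.3, -1.1, -0.2]
gripper_width: 47.1
time: 5.65
tool_pos: [422.5, -14.6, 0.3]
eef_rot: [-3.139, -0.137, 0.064]
force: [-0.9, -0.5, -0.2]
gripper_width: 46.7
```

```bash
python3 -m creep '[[-0.0002,0,0.001,0,0,0],[0,0,0,0,0,0]]'
python3 -m creep '[[-0.0002,0,0.001,0,0,0],[0,0,0,0,0,0]]'
python3 -m creep '[[-0.0002,0,0.001,0,0,0],[0,0,0,0,0,0]]'
python3 -m creep '[[-0.0002,0,0.001,0,0,0],[0,0,0,0,0,0]]'
```

```text
time: 5.85
tool_pos: [422.5, -14.6, -0.8]
eef_rot: [-3.139, -0.137, 0.064]
force: [0.4, 0.8, 0.0]
gripper_width: 46.8
time: 6.05
tool_pos: [422.6, -14.6, -1.5]
eef_rot: [-3.139, -0.138, 0.064]
force: [-1.2, 1.0, 4.1]
gripper_width: 46.8
time: 6.25
tool_pos: [422.7, -14.6, -1.8]
eef_rot: [-3.139, -0.139, 0.064]
force: [-4.3, 0.3, 16.7]
gripper_width: 47.0
time: 6.45
tool_pos: [422.7, -14.6, -2.0]
eef_rot: [-3.139, -0.14, 0.064]
force: [-7.3, 1.0, 32.1]
gripper_width: 47.0
```

```bash
python3 -m creep '[[0.0006,0,-0.004,0,0,0],[0.0059,0,0.0008,0,0,0],[0.0059,0,0.0008,0,0,0],[0.0059,0,0.0008,0,0,0],[0.0059,0,0.0008,0,0,0],[0.0059,0,0.0008,0,0,0],[0.0059,0,0.0008,0,0,0],[0.0059,0,0.0008,0,0,0],[0.003,0,0.0004,0,0,0],[0,0,0,0,0,0]]'
python3 - <<'E'
from h import *
s=env.observe(); print(s['joints'])
p=snap('wrist','w2.png'); snap('scene','s2.png'); q=snap('top','t2.png')
f=q['frame'][150:350,200:420]; cv2.imwrite('pics/t2c.png',cv2.resize(f,None,fx=3,fy=3,interpolation=cv2.INTER_CUBIC)[:600,:800])
E
```

```text
time: 7.45
tool_pos: [467.5, -11.8, 0.5]
eef_rot: [-3.139, -0.138, 0.064]
force: [0.0, -0.4, 0.5]
gripper_width: 46.6
[-0.21706007  0.5348161   2.05361811  0.09962682  0.42307     1.20135841]
```

View pics/w2.png

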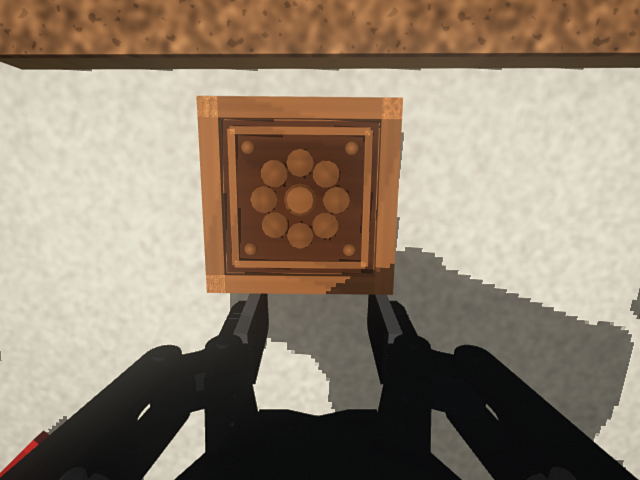

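View pics/t2c.png

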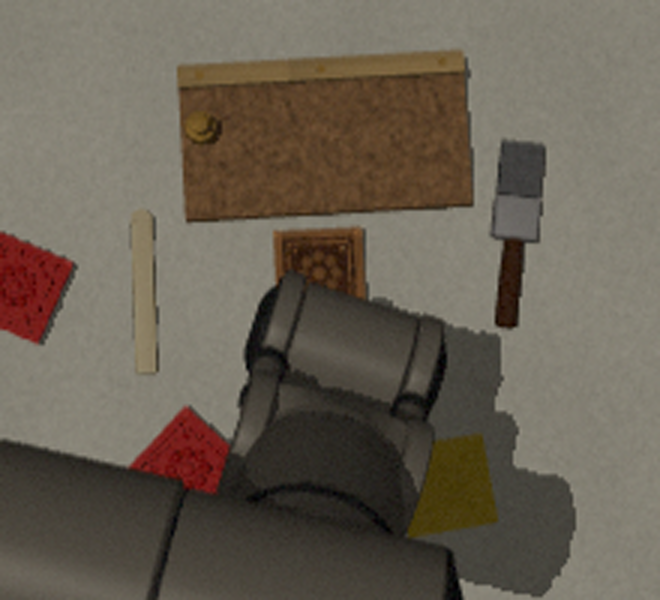

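The lid is square to the board with about 13 mm to go, lying slightly left (300 against 317). I'll add a little tilt and close the gap.

```bash
python3 -m creep '[[0.004,0,0.0006,0,5,0],[0.0039,0,0.0009,0,0,0],[0.002,0,0.0005,0,0,0],[0,0,0,0,0,0]]'
python3 -m creep '[[0.001,0,0.0002,0,0,0],[0,0,0,0,0,0]]'
python3 -m creep '[[0.001,0,0.0002,0,0,0],[0,0,0,0,0,0]]'
python3 -c "
from h import *
print(env.observe()['joints'])"
```

```text
time: 8.0
tool_pos: [478.1, -11.3, 0.7]
eef_rot: [-3.139, -0.225, 0.064]
force: [0.5, 0.7, -0.1]
gripper_width: 47.1
time: 8.2
tool_pos: [478.5, -11.0, 0.5]
eef_rot: [-3.139, -0.225, 0.064]
force: [0.8, -0.8, 0.7]
gripper_width: 47.7
time: 8.4
tool_pos: [479.3, -11.0, 0.4]
eef_rot: [-3.139, -0.225, 0.064]
force: [0.1, -0.3, 0.1]
gripper_width: 47.0
[-0.22729161  0.53107671  2.09592726  0.22288179  0.30682915  1.07397848]
```

```bash
python3 -m creep '[[0.001,0,0.0002,0,0,0],[0,0,0,0,0,0]]'
python3 -m creep '[[0.001,0,0.0002,0,0,0],[0,0,0,0,0,0]]'
python3 -m creep '[[0.001,0,0.0002,0,0,0],[0,0,0,0,0,0]]'
python3 -c "
from h import *
print(env.observe()['joints'])
p=snap('wrist','w3.png')"
```

```text
time: 8.6
tool_pos: [480.3, -10.9, 0.5]
eef_rot: [-3.139, -0.225, 0.064]
force: [-0.1, 0.1, 0.0]
gripper_width: 46.7
time: 8.8
tool_pos: [481.3, -10.9, 0.5]
eef_rot: [-3.139, -0.225, 0.064]
force: [0.7, 0.1, -0.4]
gripper_width: 47.1
time: 9.0
tool_pos: [482.3, -10.8, 0.5]
eef_rot: [-3.139, -0.225, 0.064]
force: [0.1, 0.2, 0.4]
gripper_width: 47.1
[-0.22521105  0.53378577  2.08795239  0.21808157  0.31158206  1.08101395]
```

View pics/w3.png

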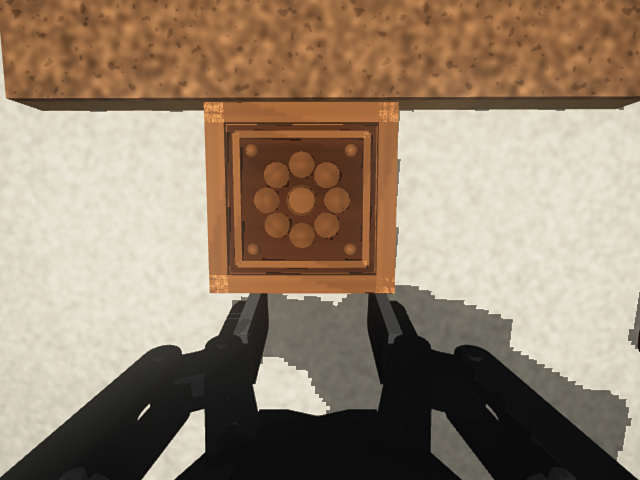

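```bash
python3 -m creep '[[0.001,0,0.0002,0,0,0],[0,0,0,0,0,0]]'
python3 -m creep '[[0.001,0,0.0002,0,0,0],[0,0,0,0,0,0]]'
python3 -m creep '[[0.001,0,0.0002,0,0,0],[0,0,0,0,0,0]]'
```

```text
time: 9.25
tool_pos: [483.2, -10.7, 0.5]
eef_rot: [-3.139, -0.225, 0.064]
force: [-0.6, -0.5, 0.4]
gripper_width: 46.9
time: 9.45
tool_pos: [483.5, -10.5, 0.3]
eef_rot: [-3.138, -0.223, 0.064]
force: [-2.6, -0.7, 1.9]
gripper_width: 46.9
time: 9.65
tool_pos: [483.6, -10.3, 0.1]
eef_rot: [-3.138, -0.222, 0.064]
force: [-6.8, -2.3, 2.3]
gripper_width: 47.2
```

```bash
cat > path.py <<'E'
import numpy as np
P=np.array([(72,0),(80,9),(80,15),(0,9),(8,9),(0,15),(8,0)],float)
for a in list(range(0,21,4))+list(range(25,96,5)):
    t=np.radians(a); s=P[:,0]*np.cos(t)+P[:,1]*np.sin(t); h=-P[:,0]*np.sin(t)+P[:,1]*np.cos(t)
    h-=h.min(); low=h<18; s-=s[low].max()
    # also board-edge (0,18) vs top face: lid points forward of face at h=18
    n=np.array([np.sin(t),np.cos(t)])  # face outward normal
    f=np.array([s[2],h[2]]); over=n@(f-np.array([0,18]))
    print(a,'low corner',np.round([s[3]+80,h[3]-9],1),'notch',np.round([s[4]+80,h[4]-9],1),'top',np.round([s[5]+80,h[5]-9],1),'step nb',np.round([s[6]+80,h[6]-9],1),'edge over',round(over,1))
E
python3 path.py
```

```text
0 low corner [0. 0.] notch [8. 0.] top [0. 6.] step nb [ 8. -9.] edge over -3.0
4 low corner [-0.2  5. ] notch [7.8 4.4] top [ 0.2 11. ] step nb [ 7.1 -4.5] edge over -3.6
8 low corner [-0.1  9.9] notch [7.9 8.8] top [ 0.8 15.9] step nb [ 6.6 -0.1] edge over -4.2
12 low corner [ 0.5 14.8] notch [ 8.3 13.1] top [ 1.7 20.6] step nb [6.5 4.3] edge over -4.9
16 low corner [ 1.4 19.5] notch [ 9.1 17.3] top [ 3.1 25.3] step nb [6.7 8.6] edge over -5.6
20 low corner [ 2.8 24.1] notch [10.3 21.3] top [ 4.8 29.7] step nb [ 7.2 12.9] edge over -6.2
25 low corner [ 5.  29.6] notch [12.2 26.2] top [ 7.5 35. ] step nb [ 8.4 18. ] edge over -7.1
30 low corner [ 7.7 34.8] notch [14.6 30.8] top [10.7 40. ] step nb [10.1 23. ] edge over -7.8
35 low corner [11.  39.7] notch [17.6 35.1] top [14.5 44.6] step nb [12.4 27.7] edge over -8.4
40 low corner [14.9 44.2] notch [21. 39.] top [18.7 48.8] step nb [15.2 32.1] edge over -8.9
45 low corner [19.2 48.3] notch [24.8 42.6] top [23.4 52.5] step nb [18.5 36.3] edge over -9.2
50 low corner [24.  52.3] notch [29.1 46.2] top [28.6 56.1] step nb [22.2 40.4] ed
[... 158 characters left out ...]
0.  63.3] step nb [31.  48.9] edge over -7.5
65 low corner [40.8 63.5] notch [44.1 56.3] top [46.2 66. ] step nb [36.  52.5] edge over -6.5
70 low corner [47.  66.2] notch [49.7 58.7] top [52.6 68.2] step nb [41.3 55.6] edge over -5.5
75 low corner [53.5 68.3] notch [55.6 60.5] top [59.3 69.8] step nb [46.9 58.2] edge over -4.3
80 low corner [60.2 69.8] notch [61.6 61.9] top [66.1 70.8] step nb [52.7 60.3] edge over -2.9
85 low corner [67.1 70.7] notch [67.7 62.7] top [73.  71.2] step nb [58.8 61.9] edge over -1.5
90 low corner [74. 71.] notch [74. 63.] top [80. 71.] step nb [65. 63.] edge over -0.0
95 low corner [81.  71.2] notch [80.3 63.2] top [87.  70.7] step nb [71.3 64. ] edge over 1.6
```

```bash
python3 -m creep '[[0.0005,0,0.0001,0,0,0],[0.0003,0,-0.001,0,0,0],[0.0003,0,-0.001,0,0,0],[0.0003,0,-0.001,0,0,0],[0.0003,0,-0.001,0,0,0],[0.0003,0,-0.001,0,0,0]]'
python3 - <<'E'
from h import *
print(env.observe()['joints'])
p=snap('wrist','w4.png');snap('scene','s4.png'); np.save('w4.npy',p,allow_pickle=True)
E
```

```text
time: 10.25
tool_pos: [483.6, -10.1, 4.8]
eef_rot: [-3.137, -0.22, 0.063]
force: [-7.1, -2.7, -0.8]
gripper_width: 47.2
[-0.22301622  0.526169    2.0776193   0.20233473  0.33438961  1.09937201]
```

View pics/w4.png

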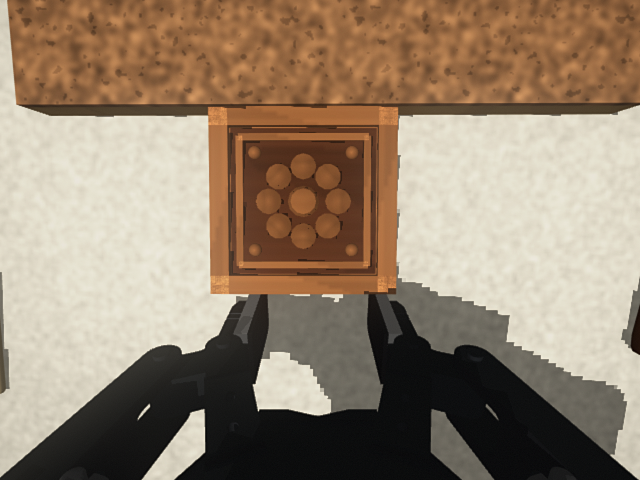

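View pics/s4.png

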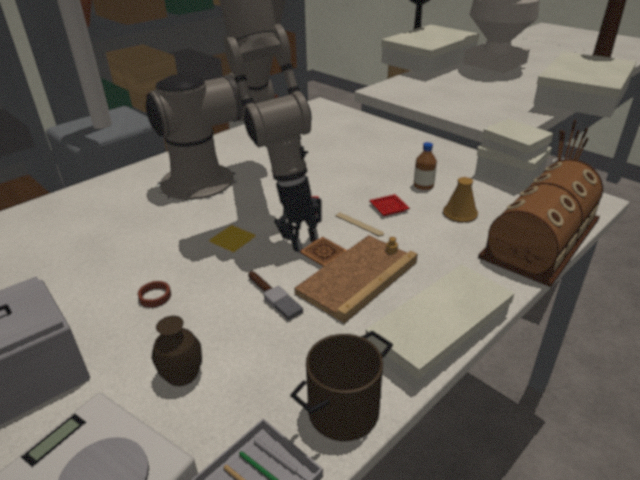

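```bash
cat >> h.py <<'E'
def wristW(p,pos,R):
    d=p['depth']; v,u=np.mgrid[0:480,0:640]
    c=np.stack([(u-p['cx'])/p['fx']*d,(v-p['cy'])/p['fy']*d,d,np.ones_like(d)],-1)@np.array(p['hand_eye']).T
    W=R.apply(c[...,:3].reshape(-1,3)).reshape(480,640,3)+pos
    return W
def board(W):
    c,s=np.cos(BY),np.sin(BY); return np.stack([W[...,0]*c+W[...,1]*s,-W[...,0]*s+W[...,1]*c,W[...,2]],-1)
E
python3 - <<'E'
from h import *
p=np.load('w4.npy',allow_pickle=True).item()
pos,R,s=cur(); W=board(wristW(p,pos,R))
for v in range(90,300,12): print(v,np.round(W[v,225:385:15,2],1).mean().round(1),np.round(np.nanmedian(W[v,225:385,0]),1))
E
```

```text
90 16.4 575.7
102 16.3 570.9
114 13.8 566.8
126 11.5 562.3
138 12.8 557.1
150 12.1 552.2
162 12.2 547.1
174 13.2 541.9
186 12.7 536.8
198 27.2 531.6
210 14.1 526.5
222 14.9 521.3
234 14.7 516.1
246 15.0 510.9
258 14.8 505.6
270 15.2 500.3
282 17.6 495.7
294 1.2 485.2
```

The lid is now tilted about 3°: near edge z about 17.6, far edge 13.8. The friction lift works, so I'll continue along the arc.

```bash
python3 -m creep '[[0.0005,0,-0.0019,0,0,0],[0.0006,0,-0.0019,0,0,0],[0.0007,0,-0.0019,0,0,0],[0.0007,0,-0.0019,0,0,0],[0.0008,0,-0.0019,0,0,0]]'
python3 - <<'E'
from h import *
pos,R,s=cur();print(s['joints'])
p=snap('wrist','w5.png');W=board(wristW(p,pos,R))
for v in range(90,320,16): print(v,np.round(np.median(W[v,230:380,2]),1),np.round(np.nanmedian(W[v,230:380,0]),1))
E
```

```text
time: 10.85
tool_pos: [484.2, -10.0, 14.7]
eef_rot: [-3.137, -0.219, 0.063]
force: [-9.2, -3.8, 0.5]
gripper_width: 46.8
[-0.22236899  0.50508661  2.06927562  0.18573914  0.3642001   1.11749175]
90 16.1 579.5
106 16.2 572.7
122 14.0 566.3
138 13.6 559.4
154 14.2 552.2
170 16.2 544.9
186 17.2 537.7
202 19.3 530.6
218 19.6 523.5
234 21.3 516.5
250 22.2 509.5
266 24.3 502.7
282 27.1 496.2
298 -1.5 481.0
314 -1.4 472.4
```

```bash
python3 -m creep '[[0.0008,0,-0.0019,0,0,0],[0.0008,0,-0.0019,0,0,0],[0.0009,0,-0.0018,0,0,0],[0.001,0,-0.0018,0,0,0],[0.0011,0,-0.0018,0,0,0]]'
python3 -m creep '[[0.0012,0,-0.0018,0,0,0],[0.0013,0,-0.0018,0,0,0],[0.0013,0,-0.0017,0,0,0],[0.0014,0,-0.0017,0,0,0],[0.0015,0,-0.0017,0,0,0]]'
python3 - <<'E'
from h import *
pos,R,s=cur();print(s['joints'])
p=snap('wrist','w6.png');W=board(wristW(p,pos,R))
for v in range(90,320,16): print(v,np.round(np.median(W[v,240:370,2]),1),np.round(np.nanmedian(W[v,240:370,0]),1))
E
```

```text
time: 11.4
tool_pos: [486.2, -9.8, 24.6]
eef_rot: [-3.137, -0.218, 0.064]
force: [-11.1, -3.5, 3.0]
gripper_width: 46.8
time: 11.9
tool_pos: [489.5, -9.5, 34.2]
eef_rot: [-3.136, -0.215, 0.064]
force: [-16.0, -5.6, 6.3]
gripper_width: 47.0
[-0.21810383  0.47006532  2.03917843  0.15515956  0.43157176  1.15390157]
90 16.1 590.8
106 16.4 583.2
122 16.2 575.5
138 14.2 568.1
154 16.4 559.9
170 19.3 551.7
186 23.5 543.6
202 27.6 535.9
218 30.4 528.4
234 34.3 521.2
250 37.1 514.1
266 40.8 507.4
282 45.9 501.3
298 -1.6 480.5
314 -1.7 470.9
```

View pics/w6.png

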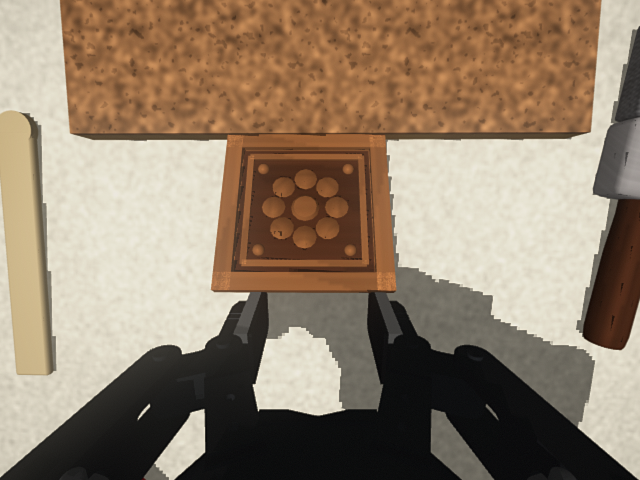

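```bash
python3 -m creep '[[0.0018,0,-0.0016,0,3,0],[0.0018,0,-0.0016,0,3,0]]'
python3 -m creep '[[0.0019,0,-0.0015,0,0,0],[0.002,0,-0.0014,0,0,0]]'
python3 - <<'E'
from h import *
pos,R,s=cur();print(s['joints'])
p=snap('wrist','w7.png');W=board(wristW(p,pos,R))
for v in range(122,320,16): print(v,np.round(np.median(W[v,240:370,2]),1),np.round(np.nanmedian(W[v,240:370,0]),1))
E
```

```text
time: 12.15
tool_pos: [496.2, -9.8, 39.6]
eef_rot: [-3.138, -0.33, 0.063]
force: [20.1, -12.2, 1.8]
gripper_width: 46.7
time: 12.35
tool_pos: [500.7, -10.3, 44.3]
eef_rot: [-3.14, -0.331, 0.063]
force: [-0.2, -0.6, 0.4]
gripper_width: 46.9
[-0.2355789   0.44169469  2.10069367  0.33718951  0.29821608  0.96444194]
122 16.2 595.2
138 16.3 586.2
154 16.1 577.3
170 6.8 570.3
186 10.7 560.3
202 19.5 550.1
218 28.4 540.7
234 35.2 532.2
250 41.6 524.4
266 48.2 517.2
282 57.1 510.9
298 -1.7 494.0
314 -1.5 484.4
```

Lid is at about 43°, resting lightly on the fingertips and its far edge in the corner against the board. Continuing.

```bash
python3 -m creep '[[0.0029,0,-0.0011,0,0,0],[0.0029,0,-0.0011,0,0,0],[0.0031,0,-0.0011,0,0,0],[0.0031,0,-0.0011,0,0,0]]'
python3 -m creep '[[0.0033,0,-0.0009,0,0,0],[0.0033,0,-0.0009,0,0,0],[0,0,0,0,0,0]]'
python3 - <<'E'
from h import *
pos,R,s=cur();print(s['joints'])
p=snap('wrist','w8.png');snap('scene','s8.png');W=board(wristW(p,pos,R))
for v in range(122,320,16): print(v,np.round(np.median(W[v,240:370,2]),1),np.round(np.nanmedian(W[v,240:370,0]),1))
E
```

```text
time: 12.8
tool_pos: [510.0, -9.2, 52.0]
eef_rot: [-3.139, -0.33, 0.063]
force: [-0.9, -0.5, -0.2]
gripper_width: 46.9
time: 13.1
tool_pos: [515.9, -8.9, 56.1]
eef_rot: [-3.139, -0.331, 0.063]
force: [0.2, -0.6, 0.2]
gripper_width: 47.0
[-0.22431421  0.43489617  2.05186666  0.2795861   0.35023903  1.03441947]
122 16.4 614.5
138 16.1 605.1
154 16.2 595.5
170 16.3 586.0
186 16.1 576.5
202 4.6 568.4
218 17.4 557.4
234 33.8 547.7
250 45.3 539.3
266 57.1 532.1
282 68.0 525.9
298 -1.6 507.2
314 -1.4 497.0
```

View pics/w8.png

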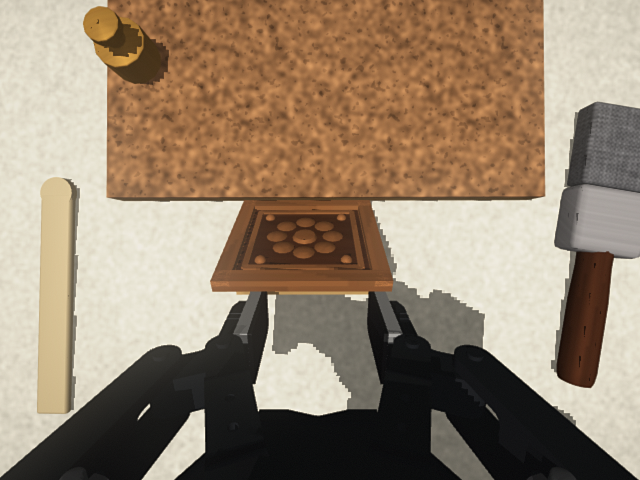

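```bash
python3 -m creep '[[0.0033,0,-0.0005,0,0,0],[0.0033,0,-0.0005,0,0,0],[0.0034,0,-0.0003,0,0,0],[0.0034,0,-0.0002,0,0,0],[0.0034,0,0.0001,0,0,0],[0.0034,0,0.0001,0,0,0]]'
python3 -m creep '[[0.0034,0,0.0004,0,0,0],[0.0034,0,0.0004,0,0,0],[0,0,0,0,0,0]]'
python3 - <<'E'
from h import *
pos,R,s=cur();print(s['joints'])
p=snap('wrist','w9.png');snap('scene','s9.png');W=board(wristW(p,pos,R))
for v in range(170,320,12): print(v,np.round(np.median(W[v,240:370,2]),1),np.round(np.nanmedian(W[v,240:370,0]),1))
E
```

```text
time: 13.8
tool_pos: [534.2, -7.6, 63.5]
eef_rot: [-3.139, -0.33, 0.063]
force: [-0.5, -0.3, -0.6]
gripper_width: 46.9
time: 14.1
tool_pos: [541.1, -7.2, 65.1]
eef_rot: [-3.139, -0.33, 0.063]
force: [-0.8, -0.4, 1.0]
gripper_width: 47.1
[-0.20761407  0.44900088  1.97822121  0.22905778  0.40554232  1.10271795]
170 16.3 613.2
182 16.2 605.8
194 16.2 598.4
206 16.3 590.9
218 16.3 583.5
230 16.2 576.0
242 7.3 568.6
254 29.7 561.7
266 52.2 556.4
278 76.3 553.0
290 76.3 547.7
302 67.0 540.7
314 -1.5 520.3
```

View pics/w9.png

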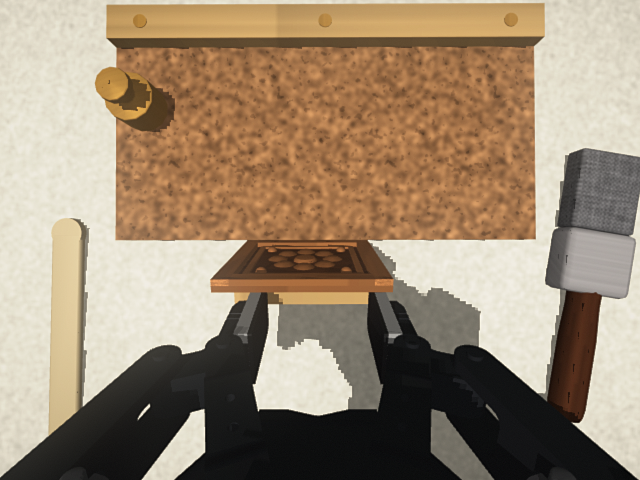

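View pics/s9.png

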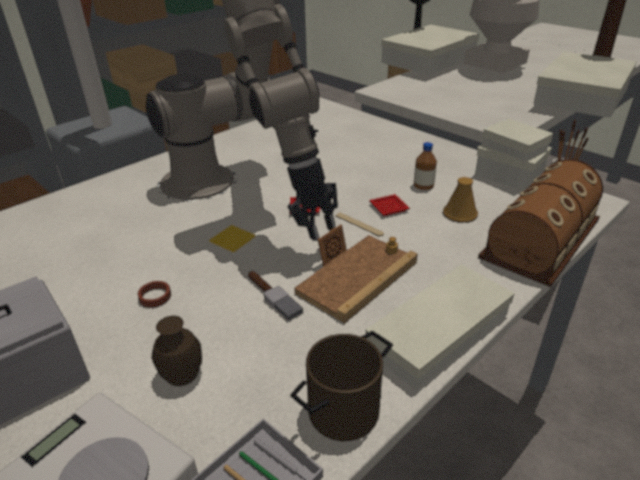

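Lid at about 78°, standing against the board. I'll push the top over.

```bash
python3 -m creep '[[0.0033,0,0.0008,0,0,0],[0.0033,0,0.0009,0,0,0],[0.0033,0,0.001,0,0,0],[0.0032,0,0.001,0,0,0],[0.0032,0,0.0011,0,0,0],[0,0,0,0,0,0]]'
python3 - <<'E'
from h import *
pos,R,s=cur();print(s['joints'])
p=snap('wrist','w10.png');snap('scene','s10.png')
E
```

```text
time: 14.8
tool_pos: [559.8, -6.1, 68.5]
eef_rot: [-3.14, -0.336, 0.063]
force: [-4.7, 2.8, 20.2]
gripper_width: 46.8
[-0.19703579  0.46597094  1.93095875  0.2105319   0.42819474  1.13227026]
```

View pics/w10.png

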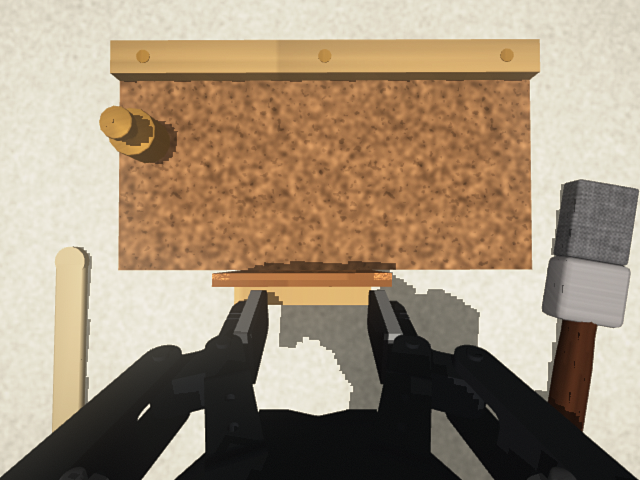

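Force shows the tilted tips press down on the step's edge (+20 N), so I'll raise them a little and straighten the tool.

```bash
python3 -m creep '[[0.001,0,-0.0028,0,0,0],[0,0,-0.0005,0,-6,0],[-0.0001,0,-0.0005,0,-6,0],[-0.0001,0,0,0,-6,0],[0,0,0,0,0,0]]'
python3 - <<'E'
from h import *
pos,R,s=cur();print(s['joints'])
p=snap('wrist','w11.png');W=board(wristW(p,pos,R))
q=snap('scene','s11.png'); cv2.imwrite('pics/s11c.png',cv2.resize(q['frame'][170:330,220:430],None,fx=3.7,fy=3.7))
E
```

```text
time: 15.4
tool_pos: [559.5, -6.4, 69.9]
eef_rot: [-3.14, -0.017, 0.065]
force: [-0.6, -2.2, 10.6]
gripper_width: 46.9
[-0.15155946  0.5711836   1.6448269   0.00701279  0.90959444  1.35031818]
```

View pics/w11.png

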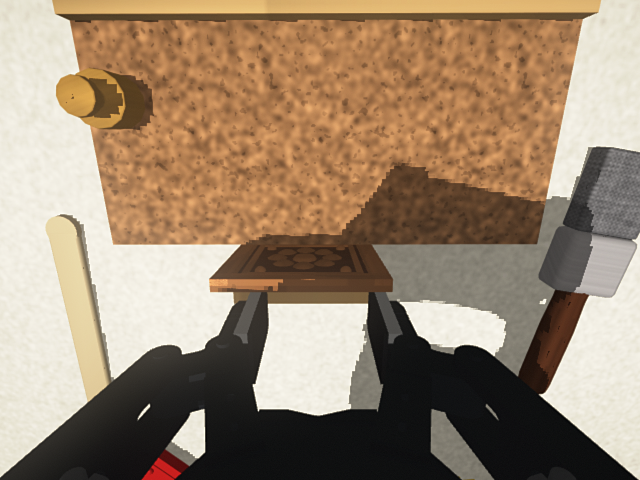

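View pics/s11c.png

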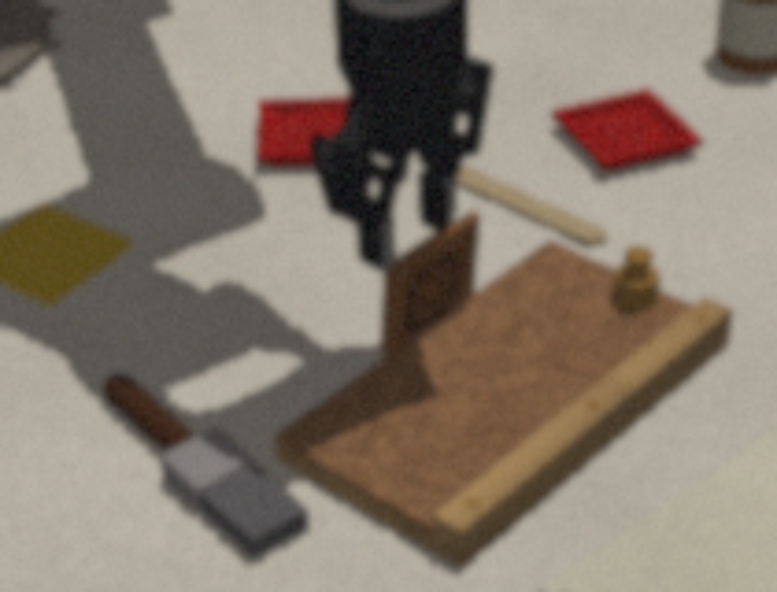

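The lid stands upright, tips resting on the step edge (10 N). I'll raise 2 mm and push forward.

```bash
python3 -m creep '[[0,0,-0.002,0,0,0],[0.003,0,0,0,0,0],[0.003,0,0,0,0,0],[0.003,0,0,0,0,0],[0,0,0,0,0,0]]'
python3 - <<'E'
from h import *
pos,R,s=cur();print(s['joints'])
p=snap('wrist','w12.png');
E
```

```text
time: 16.0
tool_pos: [566.4, -5.5, 71.5]
eef_rot: [-3.139, -0.016, 0.064]
force: [0.5, 0.4, -0.5]
gripper_width: 47.0
[-0.14855779  0.57950165  1.62224344  0.00776246  0.92495522  1.35336698]
```

View pics/w12.png

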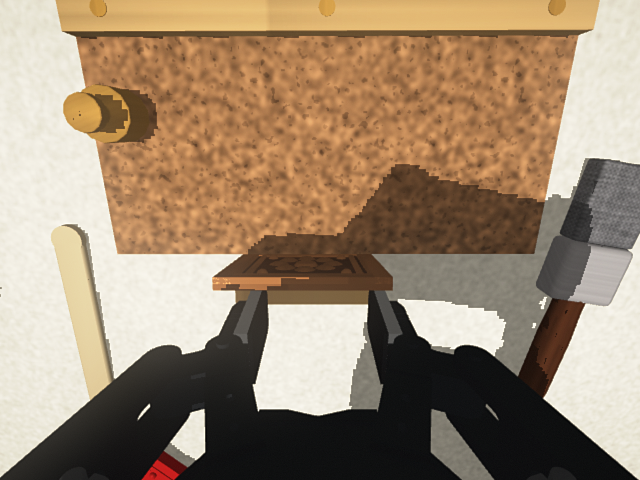

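```bash
python3 -m creep '[[0.003,0,0,0,0,0],[0.003,0,0,0,0,0],[0.003,0,0,0,0,0],[0.003,0,0,0,0,0],[0,0,0,0,0,0]]'
python3 - <<'E'
from h import *
pos,R,s=cur();print(s['joints'])
p=snap('wrist','w13.png');
q=snap('scene','s13.png'); cv2.imwrite('pics/s13c.png',cv2.resize(q['frame'][170:330,220:430],None,fx=3.7,fy=3.7))
E
```

```text
time: 16.55
tool_pos: [578.5, -4.8, 71.9]
eef_rot: [-3.139, -0.016, 0.064]
force: [0.7, -0.5, -0.7]
gripper_width: 46.9
[-0.14414048  0.59698897  1.58612499  0.00745733  0.94354674  1.35815165]
```

View pics/s13c.png

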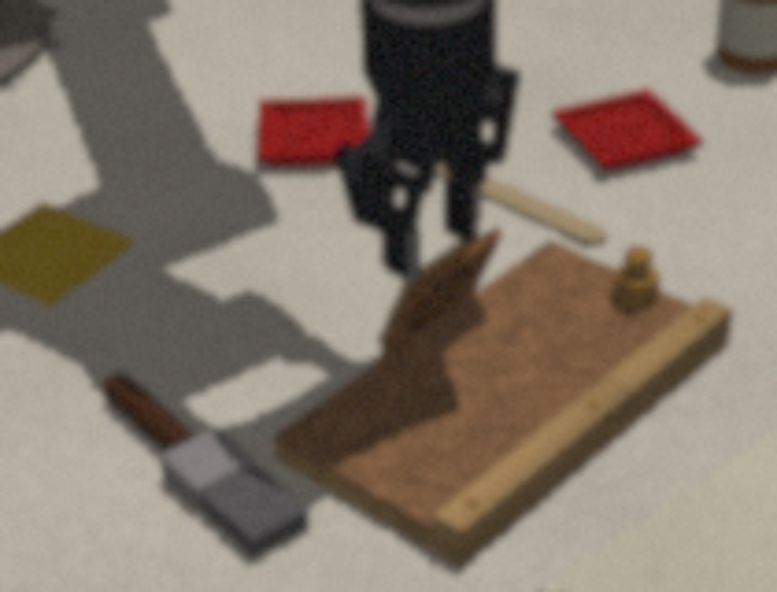

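View pics/w13.png

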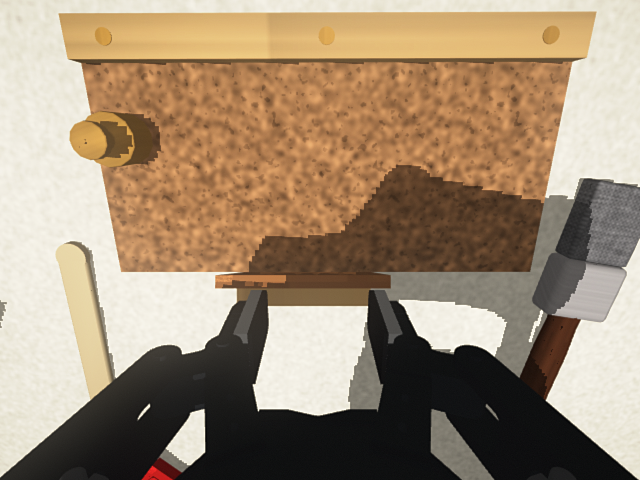

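```bash
python3 -m creep '[[0.003,0,0,0,0,0],[0.003,0,0.0005,0,0,0],[0.003,0,0.0005,0,0,0],[0.003,0,0.001,0,0,0],[0,0,0,0,0,0],[0,0,0,0,0,0]]'
python3 - <<'E'
from h import *
pos,R,s=cur();print(s['joints'])
p=snap('wrist','w14.png');
q=snap('scene','s14.png'); cv2.imwrite('pics/s14c.png',cv2.resize(q['frame'][170:330,220:430],None,fx=3.7,fy=3.7))
E
```

```text
time: 17.25
tool_pos: [589.9, -4.0, 69.8]
eef_rot: [-3.139, -0.015, 0.064]
force: [-0.6, 0.9, -0.8]
gripper_width: 47.3
[-0.13982715  0.6171735   1.55254936  0.00726728  0.9577384   1.36255359]
```

View pics/s14c.png

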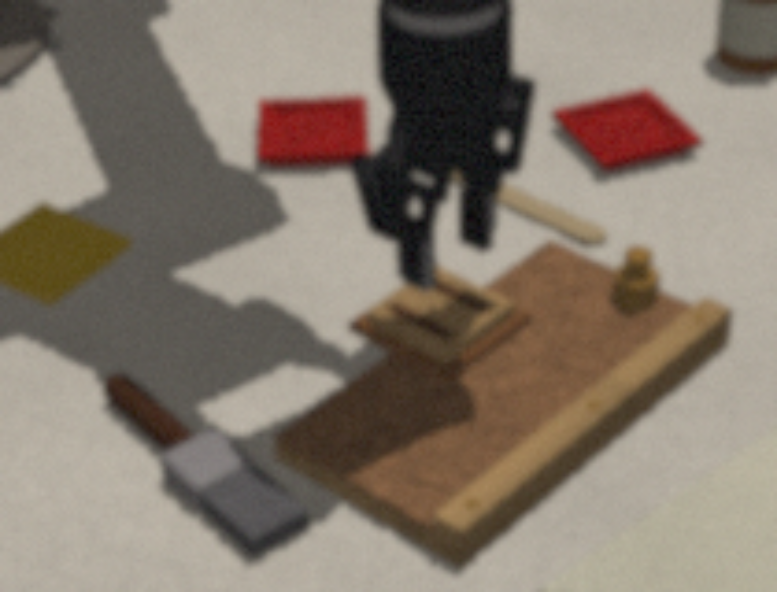

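View pics/w14.png

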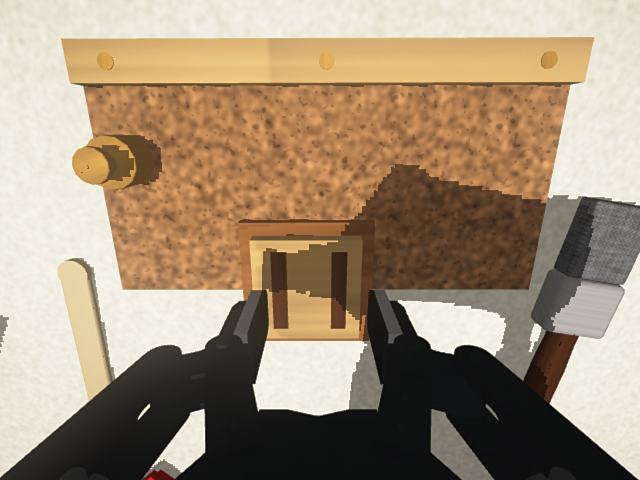

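It toppled face down. The lid seems to overhang the front edge (near edge row 340, board edge row 290). I'll measure whether it lies flat.

```bash
python3 - <<'E'
from h import *
pos,R,s=cur()
p=viewer.read_camera('wrist');W=board(wristW(p,pos,R))
for v in list(range(200,350,8)): print(v,np.round(W[v,[245,262,300,325,352,370,420]][:,2],1),np.round(W[v,305,0],1))
print([np.round(W[v,u]) for v,u in ((215,241),(215,371),(70,300),(80,130))])
E
```

```text
200 [16.9 16.  16.6 16.  17.  15.6 15.8] 628.0
208 [ 16.6  16.3 212.   15.2  15.6  16.7  15.4] 623.1
216 [15.3 15.9 15.2 16.5 17.1 16.  16.2] 618.4
224 [22.1 21.9 21.  21.8 21.8 23.2 16.1] 614.9
232 [21.5 22.  22.2 22.  20.9 22.8 15.9] 610.2
240 [21.9 30.2 31.2 30.4 31.7 21.9 16.5] 608.3
248 [21.6 31.6 31.1 31.  32.6 21.2 15.8] 603.0
256 [23.  30.4 32.1 31.6 30.9 23.  16.1] 598.6
264 [21.7 31.7 31.2 31.9 31.6 21.8 15.8] 593.6
272 [21.9 31.  31.3 30.9 31.9 21.4 17. ] 588.3
280 [22.1 31.5 31.8 31.4 30.7 22.2 16.7] 583.4
288 [22.2 31.9 31.2 31.1 31.6 21.6 15.6] 578.4
296 [21.6 81.2 30.4 30.8 31.3 76.1 -2. ] 572.4
304 [88.3 83.1 31.  32.2 30.8 77.8 -1.9] 567.7
312 [94.9 86.7 29.7 32.5 32.1 78.9 -2.3] 562.5
320 [98.6 85.9 31.1 31.8 31.6 78.9 -0.8] 557.2
328 [105.2  87.3  31.6  30.   30.8  80.4  -1.6] 551.3
336 [107.9  90.   31.1  31.4  31.5  81.9 111.4] 545.4
344 [109.4  90.1  -1.8  -1.6  -0.8  -1.2 116.4] 516.6
[array([619.,   3.,  17.]), array([619., -74.,  17.]), array([696., -34.,  26.]), array([691.,  52.,  26.])]
```

Flat on the cork (plate z ≈ 22, cork 16.2, step 31), with its far edge 45 mm on. The overhang at the front is about 35 mm, so I'll go behind it without touching and push.

```bash
python3 -m creep '[[-0.02,-0.002,-0.004,0,0,0],[-0.03,-0.002,0,0,0,0],[-0.03,-0.002,0,0,0,0],[-0.002,0,0.02,0,-0.9,0],[0,0,0.02,0,0,0],[0,0,0.012,0,0,0],[0,0,0,0,0,0]]'
python3 - <<'E'
from h import *
pos,R,s=cur();print(s['joints'],board(pos))
p=snap('wrist','w15.png');W=board(wristW(p,pos,R))
E
```

```text
time: 18.1
tool_pos: [507.0, -3.0, 19.5]
eef_rot: [-3.138, 0.003, 0.064]
force: [1.0, -0.1, 0.5]
gripper_width: 46.7
[-0.15894912  0.58694264  1.81348919  0.00404775  0.74509548  1.34465698] [505.73782496 -35.95258438  19.46527102]
```

View pics/w15.png

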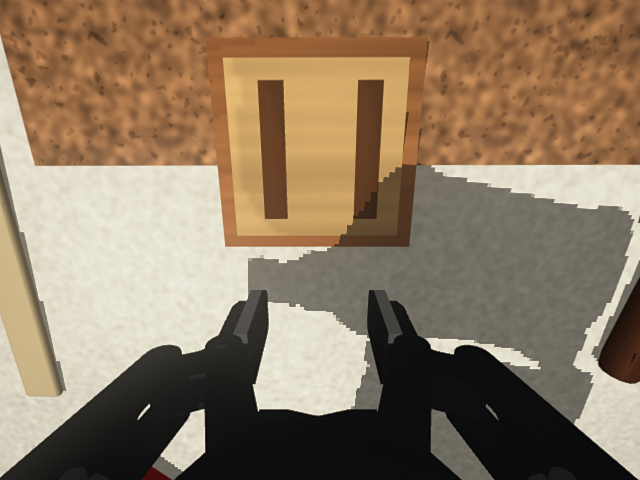

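Lid at (318,140), centred and square. Lowering to plate-edge height and pushing.

```bash
python3 -m creep '[[0.004,0,0.0022,0,0,0],[0.007,0,0,0,0,0],[0.007,0,0,0,0,0],[0.007,0,0,0,0,0],[0.007,0,0,0,0,0],[0.006,0,0,0,0,0],[0,0,0,0,0,0]]'
python3 - <<'E'
from h import *
pos,R,s=cur();print(board(pos))
p=snap('wrist','w16.png')
E
```

```text
time: 18.85
tool_pos: [546.9, -0.7, 18.7]
eef_rot: [-3.139, -0.001, 0.064]
force: [0.2, -0.2, -0.7]
gripper_width: 46.9
[545.69806573 -36.22222699  18.65470433]
```

View pics/w16.png

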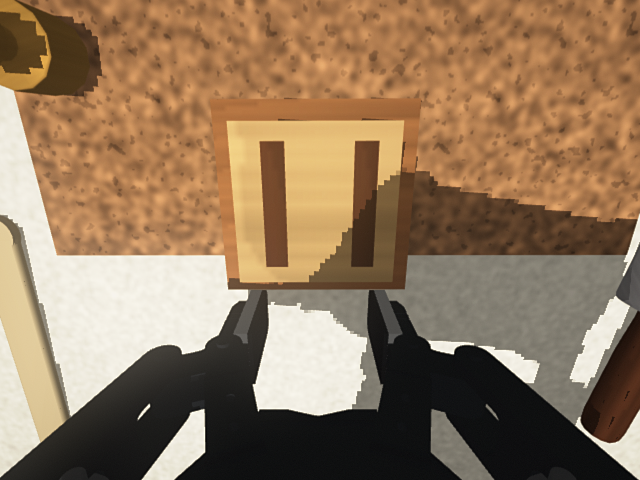

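```bash
python3 -m creep '[[0.005,0,0.001,0,0,0],[0.006,0,0,0,0,0],[0.006,0,0,0,0,0],[0.006,0,0,0,0,0],[0.006,0,0,0,0,0],[0.006,0,0,0,0,0],[0.005,0,0,0,0,0],[0.004,0,0,0,0,0],[0,0,0,0,0,0]]'
python3 - <<'E'
from h import *
pos,R,s=cur();print(board(pos))
p=snap('wrist','w17.png')
E
```

```text
time: 19.8
tool_pos: [590.4, 2.1, 17.6]
eef_rot: [-3.139, -0.0, 0.064]
force: [0.5, 0.1, 0.4]
gripper_width: 46.7
[589.31546077 -36.24917646  17.57276129]
```

View pics/w17.png

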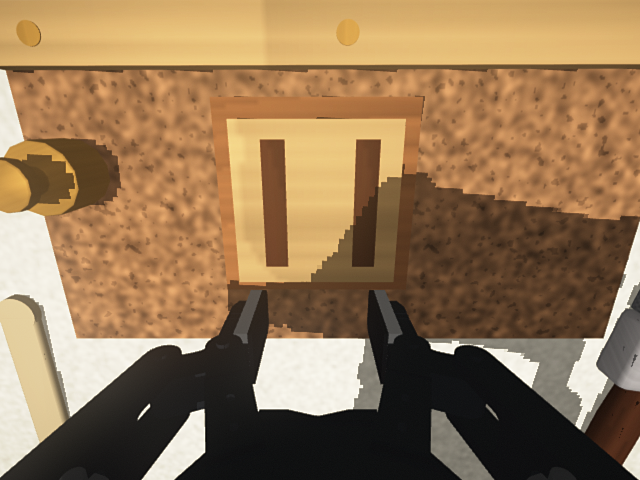

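The lid is square, about 10 mm short of the fence (lid edge row 98, fence row 70). Closing in slowly.

```bash
python3 -m creep '[[0.003,0,0,0,0,0],[0.002,0,0,0,0,0],[0.002,0,0,0,0,0],[0.001,0,0,0,0,0],[0,0,0,0,0,0]]'
python3 -m creep '[[0.001,0,0,0,0,0],[0.001,0,0,0,0,0],[0,0,0,0,0,0]]'
python3 -m creep '[[0.001,0,0,0,0,0],[0,0,0,0,0,0]]'
python3 -m creep '[[0.001,0,0,0,0,0],[0,0,0,0,0,0]]'
```

```text
time: 20.35
tool_pos: [597.9, 2.6, 17.6]
eef_rot: [-3.139, 0.0, 0.064]
force: [0.4, -0.3, -1.0]
gripper_width: 47.1
time: 20.65
tool_pos: [600.0, 2.7, 17.6]
eef_rot: [-3.139, 0.0, 0.064]
force: [1.3, -0.2, 0.1]
gripper_width: 47.1
time: 20.85
tool_pos: [600.9, 2.8, 17.5]
eef_rot: [-3.139, 0.0, 0.064]
force: [-0.0, -0.3, 0.0]
gripper_width: 46.8
time: 21.05
tool_pos: [601.1, 2.9, 17.4]
eef_rot: [-3.139, 0.002, 0.064]
force: [-3.4, -0.3, 2.2]
gripper_width: 46.9
```

```bash
python3 -m creep '[[0.0008,0,0,0,0,0],[0,0,0,0,0,0]]'
python3 - <<'E'
from h import *
snap('wrist','w18.png')
E
```

```text
time: 21.25
tool_pos: [601.1, 2.8, 17.4]
eef_rot: [-3.138, 0.004, 0.064]
force: [-6.1, -1.1, 4.0]
gripper_width: 47.2
```

View pics/w18.png

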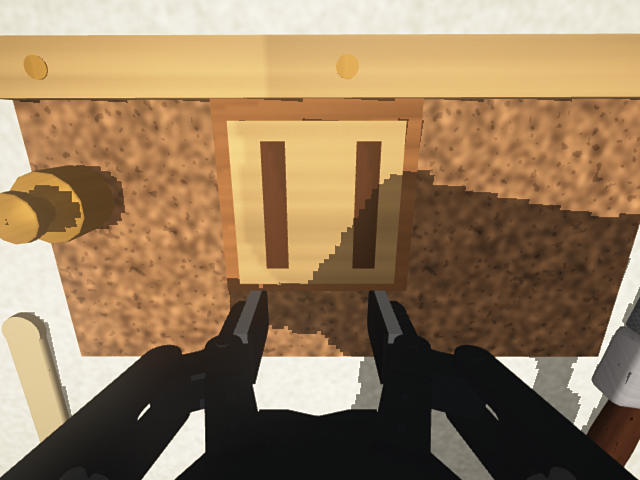

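The lid's far edge meets the fence line (row 98) squarely across. Backing straight off and raising for a final look.

```bash
python3 -m creep '[[-0.001,0,0,0,0,0],[-0.003,0,0,0,0,0],[-0.015,0,0,0,0,0],[-0.02,0,0,0,0,0],[-0.02,0,-0.03,0,0,0],[-0.02,0,-0.04,0,0,0],[-0.03,0,-0.04,0,0,0],[0,0,0,0,0,0]]'
python3 - <<'E'
from h import *
pos,R,s=cur()
p=snap('wrist','w19.png');W=board(wristW(p,pos,R))
np.save('w19.npy',W)
q=snap('top','t19.png'); cv2.imwrite('pics/t19c.png',cv2.resize(q['frame'][150:350,200:420],None,fx=3,fy=3,interpolation=cv2.INTER_CUBIC)[:600,:800]); 
q=snap('scene','s19.png')
E
```

```text
time: 22.1
tool_pos: [494.3, -4.6, 132.6]
eef_rot: [-3.141, -0.008, 0.064]
force: [1.0, 0.3, -0.0]
gripper_width: 47.3
```

View pics/w19.png

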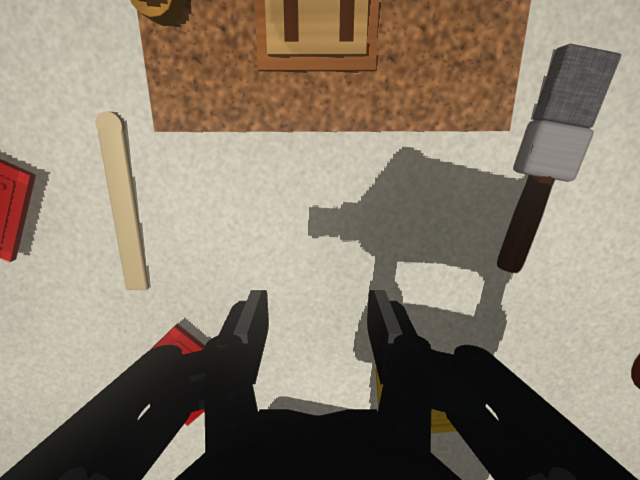

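View pics/t19c.png

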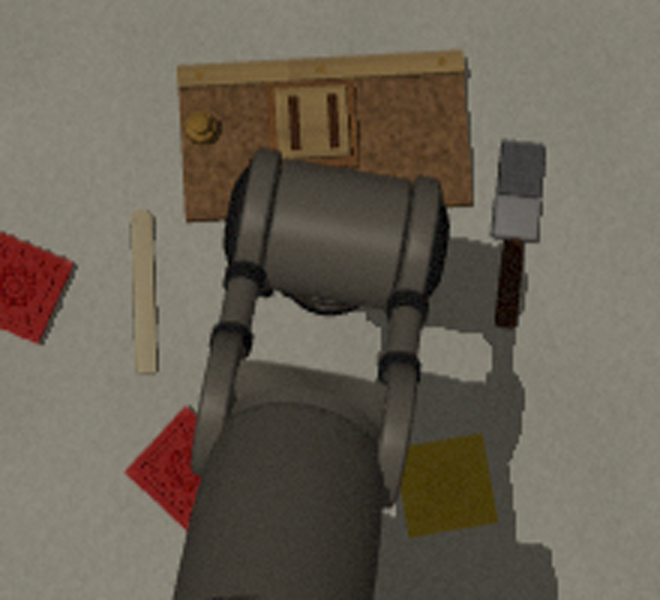

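View pics/s19.png

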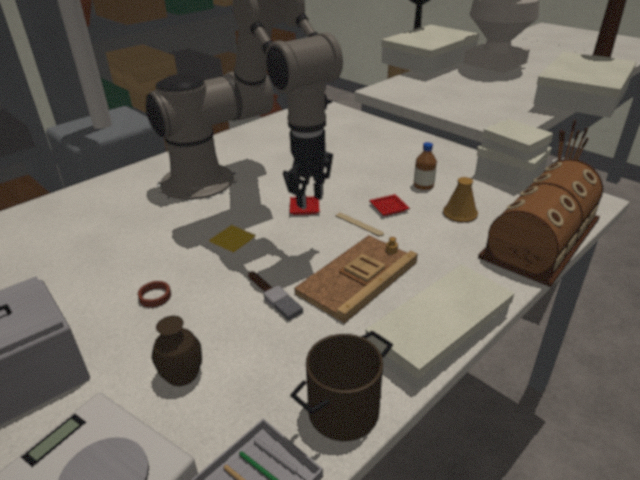

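Other things look unmoved. One look from above to check the seam at the fence.

```bash
python3 -m creep '[[0.03,0,-0.03,0,0,0],[0.03,0,-0.03,0,0,0],[0.03,0,0,0,0,0],[0,0,0,0,0,0]]'
python3 - <<'E'
from h import *
pos,R,s=cur()
p=snap('wrist','w20.png');W=board(wristW(p,pos,R)); np.save('w20.npy',W)
E
```

```text
time: 22.65
tool_pos: [587.1, 1.3, 186.1]
eef_rot: [-3.139, -0.001, 0.065]
force: [-0.3, 0.0, -1.3]
gripper_width: 46.7
```

View pics/w20.png

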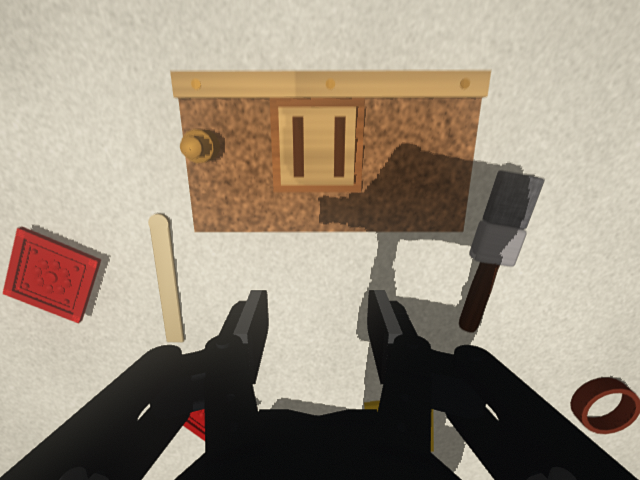

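```bash
python3 - <<'E'
import numpy as np, cv2
W=np.load('w20.npy'); im=cv2.imread('pics/w20.png')
cv2.imwrite('pics/w20c.png',cv2.resize(im[60:210,230:410],None,fx=4,fy=4,interpolation=cv2.INTER_NEAREST))
# board plate vs cork: plate overhang z~22 between; near edge per column
for u in (278,290,318,345,357):
    c=W[85:215,u]; z=c[:,2]
    m=(z>19)&(z<25)
    on=np.where((z>19.5)&(c[:,0]<680))[0]
    f=np.where(z>24.5)[0]
    print(u,'near',c[on.max(),0].round(1),c[on.max(),1].round(1),'z top rows',np.round(z[8:24],0).astype(int),np.round(c[8:24,0],0).astype(int)[[0,-1]])
E
```

```text
278 near 611.0 -0.7 z top rows [27 25 26 22 22 22 23 22 23 22 21 21 22 31 31 30] [692 681]
290 near 666.0 -37.5 z top rows [26 26 28 21 22 22 21 23 22 23 23 21 21 32 32 31] [692 681]
318 near 611.0 -37.2 z top rows [25 26 26 21 21 22 23 22 21 23 23 23 21 31 30 32] [692 680]
345 near 611.0 -61.8 z top rows [27 27 27 22 23 22 22 22 23 23 21 22 23 31 31 31] [692 680]
357 near 610.8 -72.9 z top rows [27 27 26 23 21 22 22 23 22 21 23 22 21 22 24 22] [692 681]
```

View pics/w20c.png

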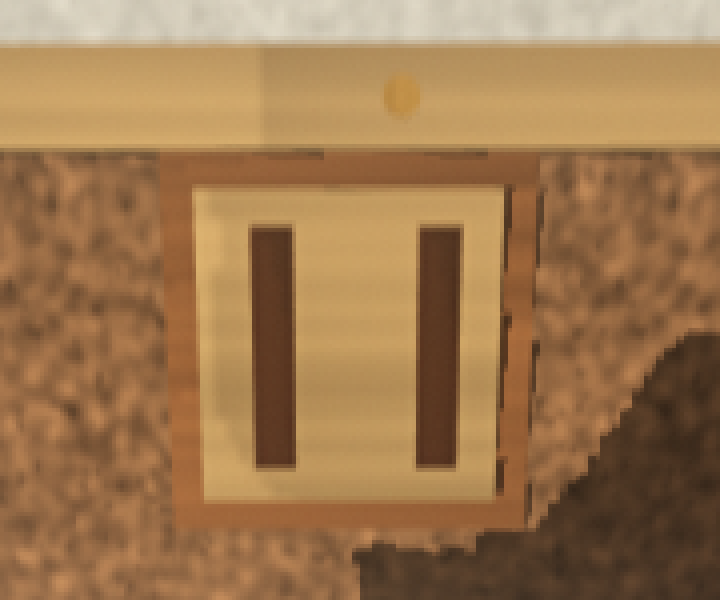

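The near edge lies at u = 611 mm along its whole width, square to within 0.2 mm. No cork shows between the lid and the fence. Handing in.

```bash
python3 -c "
from bench import job_done, env
print(job_done()); print(env.observe()['time'])"
```

```text
the job is handed in; nothing more can be done
None
the job is handed in; nothing more can be done
```

The lid now lies face down on the cork with its edge square against the fence. I handed the job in at about 22.7 s of the 61 s.

**What I did:** With two spread fingertips I slid the plain wooden lid square against the board's front edge. I then worked its near edge up by pushing and friction until it stood upright against the board, and toppled it face down onto the cork. Last, I pushed it across the cork to the fence, backed the fingers off and raised them clear.

**Last checks:**
- **Flat and face down:** depth readings put the plate about 6 mm and the step about 15 mm above the cork.
- **Against the fence:** the near edge sits at 611 mm along its whole width, within 0.2 mm. No cork shows at the seam, and the fence pushed back with about 6 N before I retreated.
- **Everything else:** by eye, the weight, brush, folder, tape and look-alikes stand where they were in the final pictures; I did not measure their positions. The robot was touching nothing.

**What went less smoothly:**
- **Joint limit:** joint 5 came to 0.283 rad, just inside its 0.28 limit, on my first, more tilted approach. I went on with less tilt.
- **Forces during the flip:** the tips pressed down on the lid's step with about 20 N near upright, and one reading of about 20 N came earlier in the lift. I relieved the press at the step, and no reading at the end of a move passed 33 N, which was a deliberate touch on the bench to find the tip height.

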